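Shut the nutmeg tin, then hold the nutmeg dish over it, turned a quarter turn

TASK

Shut the hinged tin so that its two halves meet edge to edge all round. Then lift the nutmeg dish by its bridge handle, turn it a quarter turn so that its pouring lip faces the same way as the tin's thumb-tab side, and finish while still holding it level and still, centred about 5 cm above the shut tin, with the loose nutmeg resting in the middle of the dish. Never let the nutmeg roll out of the dish's middle, and leave the jar, canister, honey pot and containers where they are.

Things in the scene. Friction and masses are not known exactly. Their poses are not given: they have to be found in the camera images.
- tin: Fixed lower half of a plain steel tin of two equal hinged open shells, each 110 mm deep (x), 130 mm wide (y), 26 mm high, walls 3 mm; shut, 52 mm high. Origin: centre of the underside, on the work surface. +x points to the hinge side, -x to the front (thumb-tab) side, roughly towards the robot; z up. It stands left or right of the dish.
- tin_hinge (a point): Middle of the hinge line, at the seam: 55 mm along the tin's +x and 26 mm above the work surface. The hinge line runs along the tin's y; axes as the tin's.
- tin_lid (a joint): Angle of the tin's upper half: 0 = shut (hard stop), 1.57 = upright; starts at 0.7 to 1.25. Stiff hinge (0.12 N m friction, no spring): it stays where left. It reaches 110 mm from the hinge line; outer flat face 26 mm from the seam plane; a thumb tab 36 mm wide sticks out 11 mm at its front edge. Pushing the outer face near the front edge round and down with 2 to 3 N shuts it.
- dish_grip (a point): Centre of the top bar of the loose dish's bridge handle, straight above the dish's centre, 100 mm above its underside (at the start, above the work surface). Wooden bar 124 mm long (x), 14 wide (y), 14 high; over 50 mm free below it. z up, +y to the pouring lip, which at the start points along the tin's +y within 10 degrees. About 0.26 kg in all, balanced under the bar.
- dish_lip (a point): Tip of the dish's pouring lip, a flat tongue 26 mm wide in the rim: 83 mm from the dish's centre along dish_grip's +y, 24 mm above the underside. The white ceramic dish is 120 mm across, a shallow cone: its top face falls 12 degrees from the rim (23 mm above the underside) to the middle (10 mm above it).
- nutmeg_center (a point): Centre of the loose nutmeg, a brown ball 26 mm across, 12 g, lying free in the middle of the dish.
- jar: Bystander: glass jar with a spring clip lid, 92 mm across, 134 mm high, loose. Origin: centre of its underside.
- canister: Bystander: brushed steel canister, 100 mm across, 152 mm high with its knob, loose. Origin: centre of its underside.
- honey_pot: Bystander: ceramic honey pot with lid, 100 mm across, 120 mm high, loose. Origin: centre of its underside.
- containers: Bystander: three nested empty white plastic containers, 130 by 110 mm, 75 mm high, loose. Origin: centre of the underside.
Mind the look-alikes: they are no part of the job. Leave any pink or purple look-alike of the tin alone.

How it is judged:
By the outcome, as a careful person would: the job done as asked, in the order asked, and still so for the second after the job is handed in, while the arm keeps its last pose, push and grip.
It also fails if it takes over 64 s, if anything falls off the work surface, if the arm or the gripper's body presses on something with over 40 N, if the wrist force passes 120 N, or if a joint passes its speed limit or range.

ROBOT

A 6-joint arm with a two-finger parallel gripper is mounted at the origin on the work surface. World frame = base frame: x ahead of the robot, y to its left, z up, the work surface at z = 0. Lengths are in m, angles in rad, forces in N, time in s.
With the tool pointing down it reaches from about 0.25 to 0.725 m from the base axis. Payload 4 kg.
Tool frame: the origin (TCP) lies midway between the tips of the shut fingers; the grasp point (between the pads) lies 19 mm behind it; y points along the fingers, z is the direction in which the jaws open and shut, and the axes are right-handed (so a half turn about y gives the same grasp; the last joint's range is limited). The gripper opens to 85 mm and grips with 20 to 120 N. Pads are 22 mm wide; open, the fingers measure 114 mm over their backs; the gripper's body (76 mm by 85 mm) begins 54 mm behind the grasp point. The pads swing forward as they close: fully open they stand 13 mm farther back than shut.
Start: joints at [1.347, 0.241, 0.005, 1.335, 0, 1.571], TCP at [0.111, 0.488, 0.2] pointing down, gripper open.
Joint ranges: [-2.72, 2.72], [-1.05, 1.87], [-1.09, 1.28], [-1.99, 2.15], [-1.42, 1.44], [-3.14, 3.14]. Speed limits (rad/s): [2.79, 2.79, 3.14, 3.14, 3.14, 3.14].

INTERFACE

Orientations are given as a unit quaternion [x, y, z, w].
In Python, from workcell import bot gives the robot as it stands. The module is installed in compiled form; this text tells all that it offers.
- The arm moves only by the shell command python3 -m handwheel 'ROWS' [OPENING]. ROWS is JSON, a list of rows, each a list of 6 numbers: the shift along the tool's x, y, z in units of 25 mm (1.0 is 25 mm), then the turn, a rotation vector about the tool's x, y, z in units of 10 degrees (1.0 is 10 degrees). A call has exactly 5 rows; each row is the pose to reach, as a shift and turn from the pose commanded when the call began, along the tool's axes at that moment; what a row does not reach only later rows make up. A row lasts 1/8 s, in which the tool goes at most 62.5 mm and 10.7 degrees, less where a joint would pass 70% of its speed; a pose out of reach is approached as far as the arm can. A call with a gripper value outside its range is refused whole. OPENING is the gripper command: -1 is shut, 1 is fully open, values between are in proportion, set as the call begins (- or left out, the last holds). The fingers move at their own pace and stop on an object; the grip force is fixed at half the most. Time passes only in rows, so rows that repeat a pose let the fingers close, or fill a call up. It gives the time, the measured TCP pose, the force and the opening at its end, in the units of the state.
- bot.get_obs(): the state, without advancing time (a new reading comes with each control period).
- bot.camera(name): name is "side" or "top" or "wrist"; returns a dict with "color" (400x640x3 uint8, red, green, blue), "fx", "fy", "cx", "cy" (pixels), "rvec" (rotation vector, rad) and "tvec" (3), from world to camera coordinates, as OpenCV has them. Camera axes: x right, y down, z forward; pixel columns grow to the right and rows downward; lengths in m; the calibration is good to about 2 mm. A picture is of the moment at which its call begins. There is no depth.
- bot.job_done(): hands the job in, once; it reports no verdict.
The state is a dict: "clock": time; "joint_pos": joint angles; "joint_vel": joint speeds; "tau": joint torques, N m; "eef_pos": TCP position; "tool_rot": TCP orientation; "ft_force": force on the tool from outside, world axes, zero at the start; "ft_torque": the same for the moment, N m; "grip_width": finger opening in m.
Only numpy, scipy, OpenCV 4.12 (cv2) and the standard library are available. Lean on these libraries where they do the work, as an engineer would, in place of code of your own. Each camera call takes 0.05 s, during which the arm holds its last target.

## Working session

There is one attempt and no reset: what is moved stays moved. The work goes in short steps, Python scripts to look and compute and a shell command to move; the robot and the scene stay as the last step left them, time stands still between calls to the robot, and variables do not carry over. Pictures are saved under pics/ and viewed, and the job is handed in when it is done.

```bash
mkdir -p pics; python3 - <<'E'
from workcell import bot
import cv2
for n in ["top","side","wrist"]:
    c=bot.camera(n); cv2.imwrite(f"pics/{n}0.png",c["color"][:,:,::-1])
    print(n,c["fx"],c["fy"],c["cx"],c["cy"],c["rvec"],c["tvec"])
print(bot.get_obs())
E
```

```text
top 404.9111278886098 404.9111278886098 318.8346749110711 198.13114614378392 [ 2.15737778 -2.16728975  0.15076796] [-0.01041606  0.61182432  1.20979249]
side 372.3380060357805 372.3380060357805 318.8770939896546 204.44911012479318 [ 2.22625722 -0.68607351  0.28799995] [-0.48047016  0.29018914  0.85296482]
wrist 312.80888100154493 312.80888100154493 322.38084304808825 196.3828683481638 [-2.27344674 -1.81522082 -0.25452945] [-0.49900219 -0.03652372  0.38011555]
{'clock': 0.15, 'joint_pos': array([1.34697890e+00, 2.41253355e-01, 4.06305841e-03, 1.33520755e+00,
       3.18909370e-06, 1.57077751e+00]), 'joint_vel': array([ 0.00209326, -0.0017558 ,  0.00486238, -0.00015452, -0.00103122,
       -0.00023709]), 'tau': array([ 9.71498921e-04, -3.72634721e+01,  2.52638590e+01,  1.23750200e-02,
        2.43472562e-05,  2.49778225e-07]), 'eef_pos': array([0.11086077, 0.48702406, 0.19962201]), 'tool_rot': array([ 0.70324672, -0.07902407,  0.07889535, -0.70212162]), 'ft_force': array([-0.82551188,  0.69644646, -0.30302242]), 'ft_torque': array([-0.01011155, -0.02890186,  0.0196433 ]), 'grip_width': 0.0853254659302389}
```

View pics/top0.png

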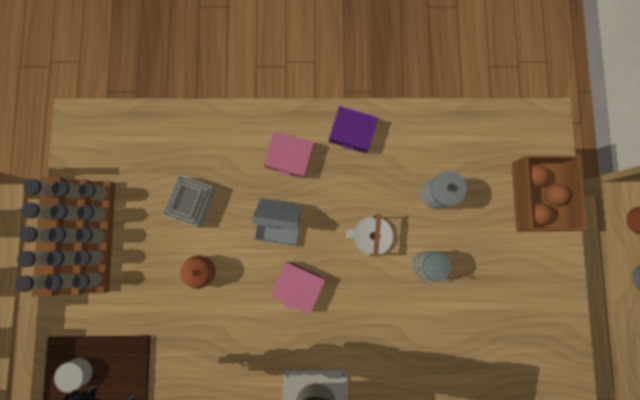

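View pics/side0.png

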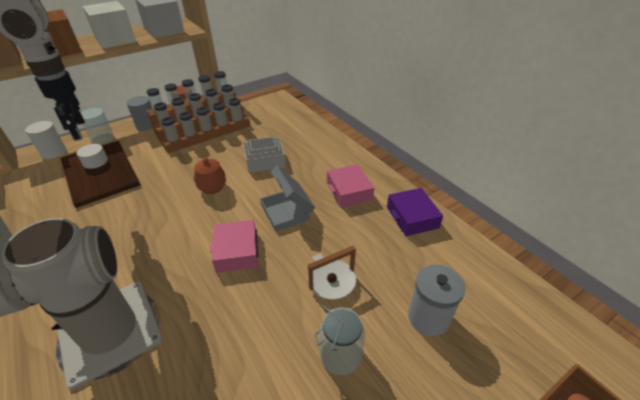

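View pics/wrist0.png

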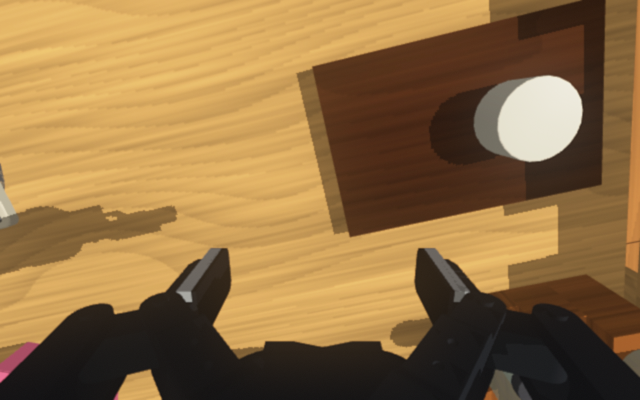

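Candidates for the tin are the grey open tin at top (277,225), pink shut ones at (298,288) and (290,155), and a purple one at (354,130). The grey plastic containers are at (190,200). The grey open one matches "plain steel, lid ajar". The dish is the white one with the wooden bridge at (375,236), lip at (350,233). I'll check both in close crops.

```bash
python3 - <<'E'
import cv2
a=cv2.imread("pics/top0.png")[180:270,235:415]; cv2.imwrite("pics/ctop0.png",cv2.resize(a,None,fx=4.4,fy=4.4,interpolation=cv2.INTER_CUBIC))
a=cv2.imread("pics/side0.png")[155:310,250:370]; cv2.imwrite("pics/cside0.png",cv2.resize(a,None,fx=3.8,fy=3.8,interpolation=cv2.INTER_CUBIC))
E
```

```text
(no output)
```

View pics/ctop0.png

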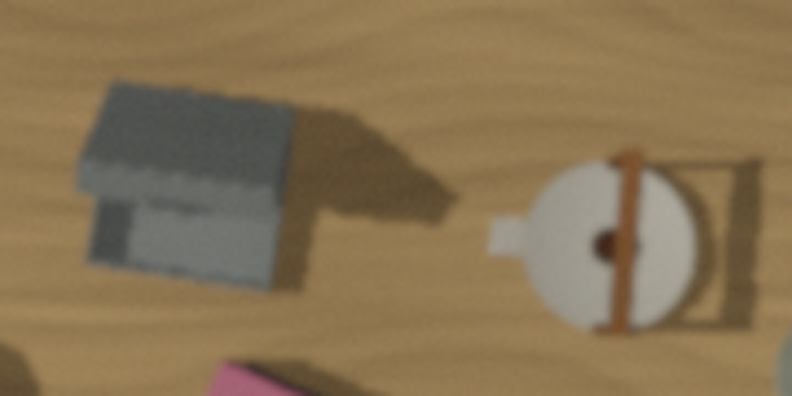

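View pics/cside0.png

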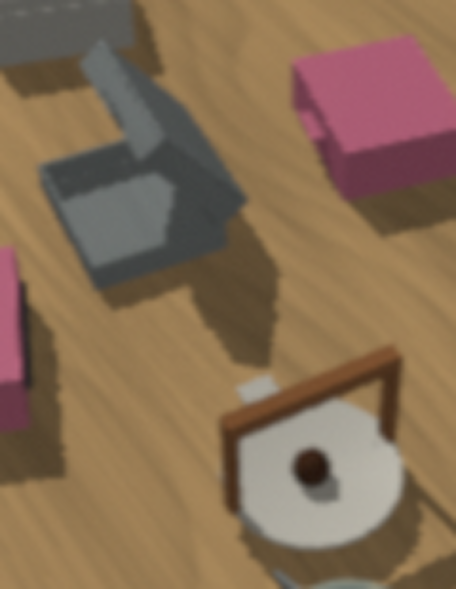

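```bash
cat > h.py <<'E'
import numpy as np, cv2
from workcell import bot
from scipy.spatial.transform import Rotation as R
from scipy.optimize import least_squares
def proj(c,P): return cv2.projectPoints(np.asarray(P,float).reshape(-1,1,3),np.array(c["rvec"]),np.array(c["tvec"]),np.array([[c["fx"],0,c["cx"]],[0,c["fy"],c["cy"]],[0,0,1.]]),None)[0][:,0]
def tf(p,P): # x,y,yaw
    P=np.atleast_2d(P); c,s=np.cos(p[2]),np.sin(p[2])
    return np.c_[p[0]+c*P[:,0]-s*P[:,1],p[1]+s*P[:,0]+c*P[:,1],P[:,2]]
def lid(th,r,h,y): return [.055-r*np.cos(th)+h*np.sin(th),y,.026+r*np.sin(th)+h*np.cos(th)]
def campos(c): 
    M=cv2.Rodrigues(np.array(c["rvec"]))[0]; return -M.T@np.array(c["tvec"])
def grab(n,f,box=None,k=1,pts=None):
    c=bot.camera(n); im=c["color"][:,:,::-1].copy()
    x0,y0,x1,y1=box or (0,0,640,400)
    im=cv2.resize(im[y0:y1,x0:x1],None,fx=k,fy=k,interpolation=cv2.INTER_CUBIC)
    if pts is not None:
        for col,P,closed in pts:
            q=((proj(c,P)-[x0,y0]+.5)*k).astype(int); cv2.polylines(im,[q],closed,col,1)
    cv2.imwrite("pics/"+f,im); return c
def tinlines(p,L=(0,0,255)):
    th=p[3]; a=.065
    box=lambda z:tf(p,[[-.055,-a,z],[-.055,a,z],[.055,a,z],[.055,-a,z]])
    l=lambda h:tf(p,[lid(th,.11,h,-a),lid(th,.11,h,a),lid(th,0,h,a),lid(th,0,h,-a)])
    return [((0,255,0),box(0),True),((0,255,0),box(.026),True),(L,l(0),True),(L,l(.026),True)]
def dishlines(p,z=0):
    t=np.linspace(0,6.283,40)
    return [((255,0,0),tf(p,[[-.062,-.007,z+.107],[-.062,.007,z+.107],[.062,.007,z+.107],[.062,-.007,z+.107]]),True),
     ((255,0,255),tf(p,np.c_[.06*np.cos(t),.06*np.sin(t),0*t+z+.023]),True),((0,0,255),tf(p,[[-.013,.06,z+.024],[-.013,.083,z+.024],[.013,.083,z+.024],[.013,.06,z+.024]]),True)]
E
python3 - <<'E'
from h import *
T=bot.camera("top");S=bot.camera("side"); print(campos(T),campos(S))
ct=lambda u,v:(u/4.4+235-.5+.1,v/4.4+180-.5+.1)
cs=lambda u,v:(u/3.8+250-.5+.1,v/3.8+155-.5+.1)
a=.065
tt=[((-.055,a,.026),(88,263)),((-.055,-a,.026),(270,290)),(('l',.11,.026,a),(80,160)),(('l',.11,0,a),(78,192)),(('l',.11,0,-a),(280,207)),(('l',0,.026,a),(110,82)),(('l',0,.026,-a),(295,103))]
ss=[((-.055,a,.026),(40,168)),((-.055,-a,0),(100,290)),((.055,-a,0),(225,245)),(('l',0,.026,-a),(245,200)),(('l',.11,.026,-a),(182,105)),(('l',.11,0,-a),(148,157)),(('l',.11,.026,a),(100,40)),(('l',.11,0,a),(83,62))]
def res(p):
    r=[]
    for C,f,L in ((T,ct,tt),(S,cs,ss)):
        P=[lid(p[3],*q[1:]) if q[0]=='l' else q for q,_ in L]
        r.append(proj(C,tf(p,P))-[f(*u) for _,u in L])
    return np.vstack(r)
o=least_squares(lambda p:res(p).ravel(),[.5,.15,0,1.],loss='soft_l1'); print("tin",o.x); print(res(o.x).round(1))
p=o.x
dt=[((.062,0,.107),(629,152)),((-.062,0,.107),(620,330)),((0,.083,.024),(490,236))]
ds=[((.062,0,.107),(393,350)),((-.062,0,.107),(230,420)),((0,.083,.024),(255,385))]
def rd(p):
    return np.vstack([proj(C,tf(p,[q for q,_ in L]))-[f(*u) for _,u in L] for C,f,L in ((T,ct,dt),(S,cs,ds))])
d=least_squares(lambda p:rd(p).ravel(),[.5,-.15,0.],loss='soft_l1').x; print("dish",d,rd(d).round(1))
grab("top","ot.png",(235,180,415,270),4.4,tinlines(p)+dishlines(d)); grab("side","os.png",(250,155,370,310),3.8,tinlines(p)+dishlines(d))
E
```

```text
[0.45475657 0.00349162 1.27719209] [ 0.16311655 -0.63245059  0.78486276]
tin [ 0.52926428  0.11390116 -0.11410312  0.98704087]
[[-0.1  1.5]
 [ 0.6 -0. ]
 [-0.5 -1. ]
 [-0.3 -0.3]
 [-1.   1.2]
 [-0.3 -0.3]
 [-0.3 -0.5]
 [-1.2  0.2]
 [ 0.   1.2]
 [ 1.2  0.4]
 [ 2.2  0. ]
 [-1.6  7.4]
 [ 0.4  0.2]
 [ 1.4 -0.6]
 [-0.5 -0.4]]
dish [ 0.49784848 -0.1795751  -0.08354607] [[ 0.7 -1.4]
 [ 0.2  1.1]
 [ 0.1 -0.2]
 [ 1.5 -1. ]
 [-1.1  0.9]
 [-0.9 -1.2]]
```

View pics/ot.png

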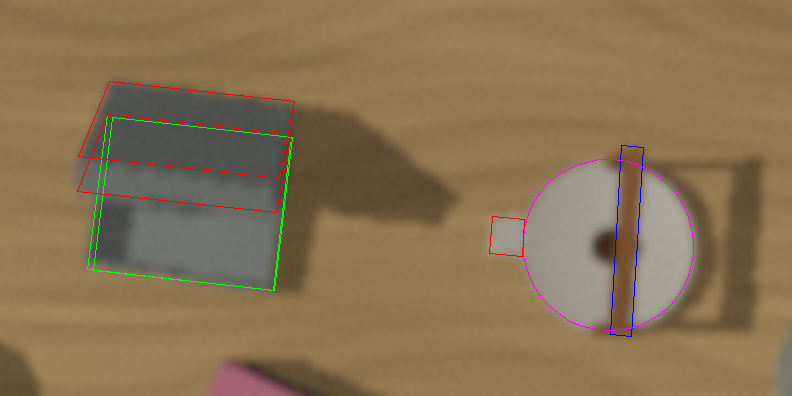

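View pics/os.png

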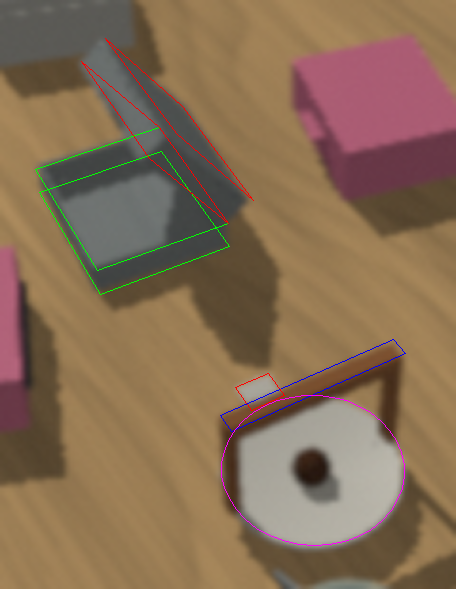

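```bash
cat >> h.py <<'E'
TIN=np.array([.5293,.1139,-.1141,.987]); DISH=np.array([.4978,-.1796,-.0835])
def rows(target, yaw_turn=None, pos=None, rot=None):
    o=bot.get_obs(); M=R.from_quat(o["tool_rot"] if rot is None else rot)
    d=np.array(target)-(o["eef_pos"] if pos is None else pos)
    return M.inv().apply(d)/.025
E
python3 - <<'E'
from h import *
o=bot.get_obs(); M=R.from_quat(o["tool_rot"]).as_matrix(); print(M.round(3)); print(o["joint_pos"],o["clock"],o["eef_pos"],o["ft_force"])
print("jaw yaw",np.degrees(np.arctan2(M[1,2],M[0,2])))
p=TIN
for th in (.987,.75,.5,.25,0):
    q=tf(p,[lid(th,.1,.026,0)])[0]; print(th,q)
E
```

```text
[[ 0.975 -0.     0.222]
 [-0.222 -0.001  0.975]
 [ 0.    -1.    -0.001]]
[ 1.34699551e+00  2.40823031e-01  4.70873990e-03  1.33519563e+00
 -7.65229530e-06  1.57083663e+00] 0.35 [0.11093579 0.48737472 0.20008361] [-0.00297016  0.49893394  0.53522229]
jaw yaw 77.1748488272183
0.987 [0.55073395 0.11144372 0.1237687 ]
0.75 [0.52885662 0.11395081 0.11318779]
0.5 [0.50913876 0.11621043 0.0967597 ]
0.25 [0.49407183 0.11793707 0.07593212]
0 [0.48459261 0.11902337 0.052     ]
```

```bash
python3 -m handwheel '[[1.2,0,-0.6,0,0.6,0],[3.2,0,-1.6,0,1.5,0],[5.4,0,-2.6,0,2.5,0],[7.6,0,-3.7,0,3.5,0],[9.8,0,-4.7,0,4.5,0]]' -1; python3 - <<'E'
from h import *
o=bot.get_obs(); M=R.from_quat(o["tool_rot"]).as_matrix(); print(M.round(3),o["joint_pos"])
print("jaw yaw",np.degrees(np.arctan2(M[1,2],M[0,2])))
print(rows([.585,.108,.19]))
E
```

```text
clock: 0.98
eef_pos: [0.3251, 0.3173, 0.2006]
tool_rot: [-0.618, 0.343, -0.344, 0.618]
ft_force: [0.4, 0.8, -0.1]
grip_width: 0.0001
[[ 0.528  0.001  0.849]
 [-0.849  0.001  0.528]
 [-0.    -1.     0.001]] [ 7.73268232e-01  1.49299033e-01 -1.08503016e-01  1.31212320e+00
  5.23373837e-05  1.78785677e+00]
jaw yaw 31.868354135501715
[12.59963372  0.42302933  4.40933554]
```

```bash
python3 -m handwheel '[[2.6,0,0.9,0,0.8,0],[5.4,0,1.9,0,1.7,0],[8.2,0.1,2.9,0,2.6,0],[10.8,0.3,3.8,0,3.4,0],[12.6,0.5,4.4,0,3.84,0]]'; python3 - <<'E'
from h import *
o=bot.get_obs(); M=R.from_quat(o["tool_rot"]).as_matrix(); print(M.round(3),o["joint_pos"])
print(rows([.585,.108,.165]))
grab("side","s2.png",(200,60,400,260),3,tinlines(TIN))
E
```

```text
clock: 1.6
eef_pos: [0.5696, 0.1227, 0.1898]
tool_rot: [0.471, -0.527, 0.527, -0.472]
ft_force: [0.2, 0.4, 0.1]
grip_width: 0.0004
[[-0.111  0.001  0.994]
 [-0.994  0.    -0.111]
 [-0.001 -1.     0.001]] [2.11934415e-01 4.09936997e-01 2.16315801e-01 1.37622796e+00
 2.83389079e-04 1.89443315e+00]
[0.51429925 0.99097828 0.67717483]
```

View pics/s2.png

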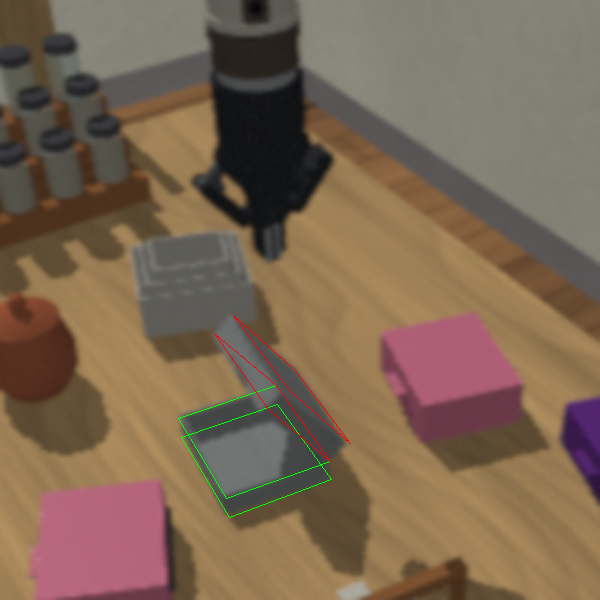

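```bash
python3 -m handwheel '[[0,0.5,0,0,0,0],[0,1.0,-0.1,0,0,0],[0,1.5,-0.3,0,0,0],[0,1.9,-0.6,0,0,0],[0,2.1,-0.7,0,0,0]]'; python3 - <<'E'
from h import *
o=bot.get_obs();c,s=np.cos(TIN[2]),np.sin(TIN[2]);d=o["eef_pos"][:2]-TIN[:2]
print("tin xy",c*d[0]+s*d[1],-s*d[0]+c*d[1],o["eef_pos"][2],o["ft_force"])
E
```

```text
clock: 2.28
eef_pos: [0.5486, 0.1269, 0.1364]
tool_rot: [-0.473, 0.526, -0.526, 0.472]
ft_force: [0.7, 0.2, 0.8]
grip_width: 0.0001
tin xy 0.017731398903025324 0.015138678606990339 0.13642305699762355 [0.70018863 0.18478536 0.82292304]
```

```bash
python3 -m handwheel '[[0.2,0,0.3,0,0,0],[0.4,0,0.6,0,0,0],[0.6,0.1,0.7,0,0,0],[0.6,0.3,0.6,0,0,0],[0.6,0.5,0.5,0,0,0]]'; cat >> h.py <<'E'
def st():
    o=bot.get_obs();c,s=np.cos(TIN[2]),np.sin(TIN[2]);d=o["eef_pos"][:2]-TIN[:2]
    print("tin xyz",np.round([c*d[0]+s*d[1],-s*d[0]+c*d[1],o["eef_pos"][2]],4),o["ft_force"].round(2),o["joint_pos"].round(2),o["clock"])
E
python3 - <<'E'
from h import *
st()
grab("side","s3.png",(200,100,380,260),3.6,tinlines(TIN))
E
```

```text
clock: 2.9
eef_pos: [0.561, 0.1095, 0.1241]
tool_rot: [-0.472, 0.527, -0.526, 0.472]
ft_force: [0.7, 0.2, 0.1]
grip_width: 0.0
tin xyz [ 0.032  -0.0007  0.1241] [0.72 0.16 0.11] [0.19 0.42 0.06 1.21 0.   1.87] 2.9
```

View pics/s3.png

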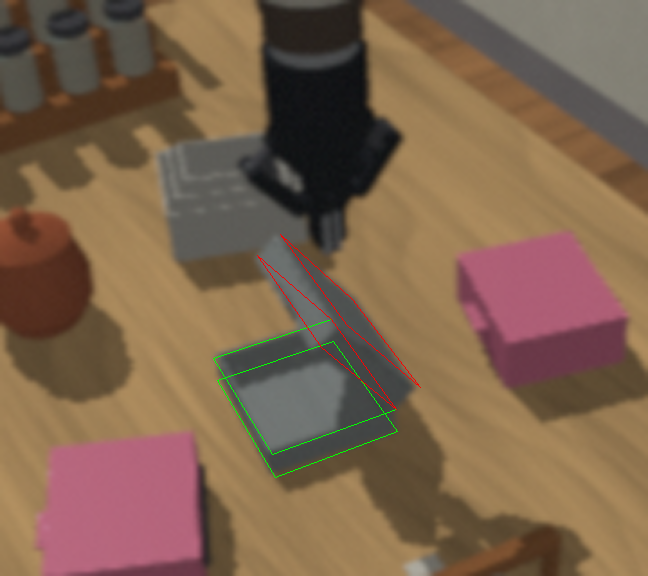

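```bash
python3 -m handwheel '[[0,0.2,-0.4,0,0,0],[0,0.4,-0.8,0,0,0],[0,0.62,-1.15,0,0,0],[0,0.85,-1.45,0,0,0],[0,1.1,-1.73,0,0,0]]'; python3 -c "
from h import *
st()"
```

```text
clock: 3.58
eef_pos: [0.5178, 0.1145, 0.0969]
tool_rot: [0.472, -0.526, 0.526, -0.472]
ft_force: [1.0, -0.1, 0.3]
grip_width: 0.0002
tin xyz [-0.0115 -0.0007  0.0969] [ 1.02 -0.15  0.32] [ 0.22  0.37 -0.1   1.11 -0.    1.9 ] 3.575
```

```bash
python3 -m handwheel '[[0,0.25,-0.2,0,0,0],[0,0.55,-0.4,0,0,0],[0,0.83,-0.6,0,0,0],[0,1.2,-0.8,0,0,0],[0,1.6,-0.98,0,0,0]]'; python3 -c "
from h import *
st()
grab('side','s4.png',(200,100,380,260),3.6)"
```

```text
clock: 4.2
eef_pos: [0.4848, 0.1191, 0.0571]
tool_rot: [-0.476, 0.531, -0.521, 0.47]
ft_force: [-27.3, 6.6, 23.8]
grip_width: -0.0
tin xyz [-0.0448  0.0001  0.0571] [-27.31   6.61  23.84] [ 0.24  0.36 -0.22  1.    0.01  1.91] 4.2
```

View pics/s4.png

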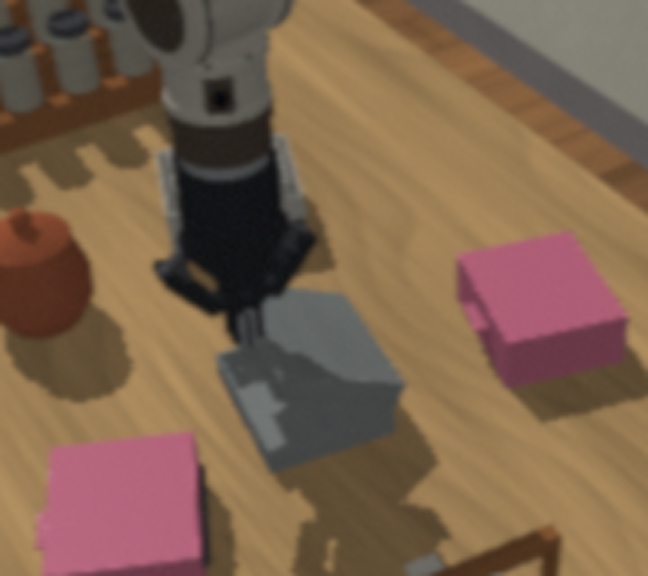

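```bash
python3 -c "
from h import *
st()
P=TIN.copy();P[3]=.0
grab('side','s5.png',(250,150,330,240),7,tinlines(P))
grab('side','s5b.png',(250,150,330,240),7)
a=cv2.imread('pics/s5.png');b=cv2.imread('pics/s5b.png');cv2.imwrite('pics/s5.png',cv2.resize(np.hstack([a,b]),(800,450)))"
```

```text
tin xyz [-0.0467  0.0001  0.0553] [-21.18   8.09  16.22] [ 0.24  0.36 -0.23  1.    0.01  1.91] 4.25
```

View pics/s5.png

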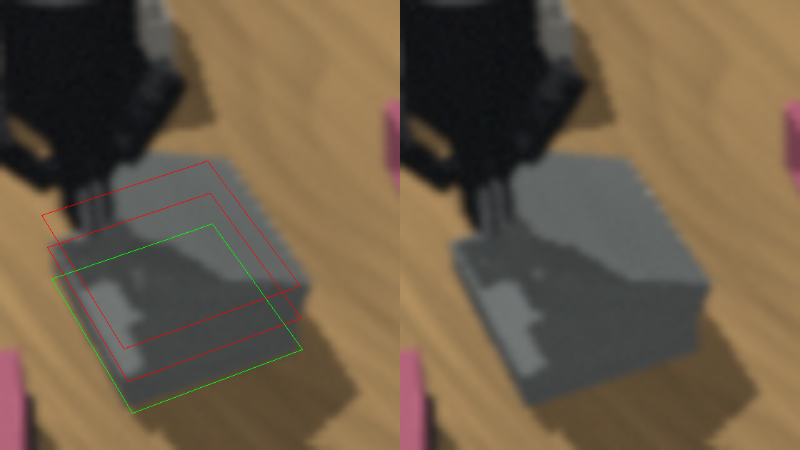

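```bash
python3 -m handwheel '[[0,-0.4,-0.2,0,0,0],[0,-1,-0.4,0,0,0],[0,-1.6,-0.4,0,0,0],[0,-2.4,-0.4,0,0,0],[0,-3,-0.4,0,0,0]]'; python3 -c "
from h import *
st()
grab('side','s6.png',(220,120,340,240),5)
grab('top','t6.png',(220,170,340,270),5)
"
```

```text
clock: 4.97
eef_pos: [0.4853, 0.1181, 0.134]
tool_rot: [0.471, -0.526, 0.527, -0.473]
ft_force: [0.2, -0.3, -0.5]
grip_width: -0.0004
tin xyz [-0.0442 -0.0008  0.134 ] [ 0.19 -0.25 -0.54] [ 0.24  0.28 -0.12  1.17 -0.    1.92] 4.975
```

View pics/s6.png

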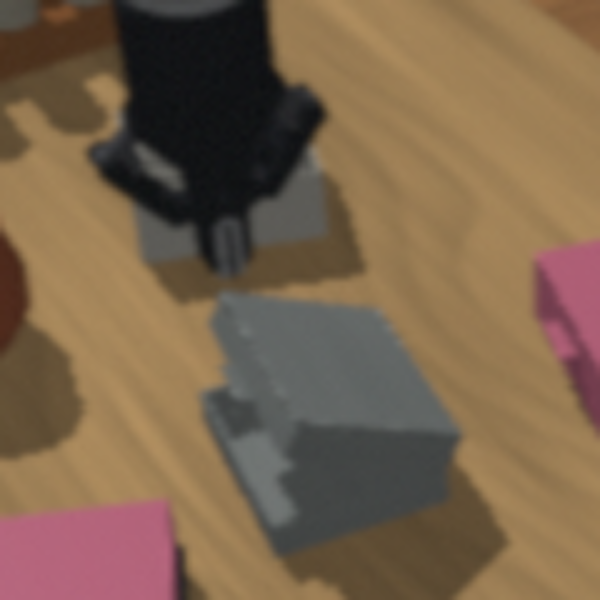

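View pics/t6.png

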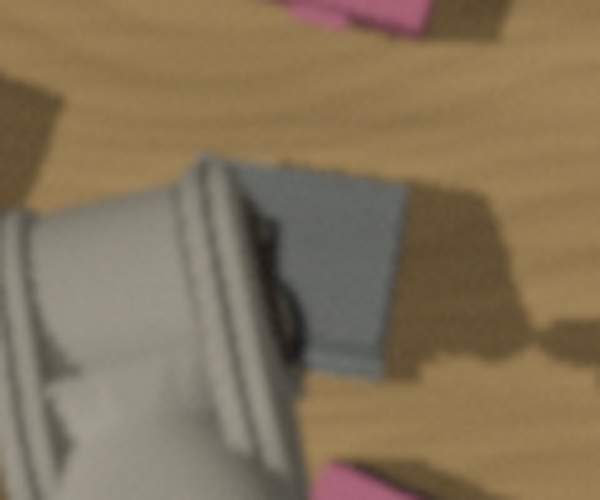

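```bash
python3 -c "
from h import *
C=bot.camera('side')
for th in (.3,.4,.5,.6):
  print(th,((proj(C,tf(TIN,[lid(th,.11,.026,-.065),lid(th,.11,.026,.065),lid(th,0,.026,-.065),lid(th,0,.026,.065)]))-[220,120]+.5)*5).round())
im=C['color'][120:240,220:340,::-1]
P=TIN.copy();P[3]=.45
grab('side','s7.png',(220,120,340,240),5,tinlines(P))
"
```

```text
0.3 [[290. 451.]
 [206. 319.]
 [462. 433.]
 [369. 309.]]
0.4 [[299. 435.]
 [214. 304.]
 [466. 433.]
 [373. 309.]]
0.5 [[310. 419.]
 [223. 289.]
 [469. 433.]
 [376. 309.]]
0.6 [[322. 403.]
 [234. 274.]
 [473. 434.]
 [379. 310.]]
```

View pics/s7.png

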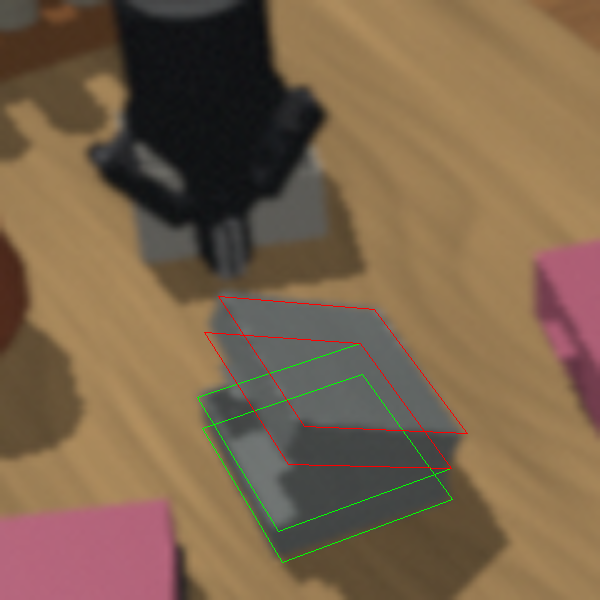

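```bash
python3 -m handwheel '[[0,0,0.6,0,0,0],[0,0.2,1.3,0,0,0],[0,0.7,1.7,0,0,0],[0,1.2,1.7,0,0,0],[0,1.7,1.7,0,0,0]]'; python3 -c "
from h import *
st()"
```

```text
clock: 5.8
eef_pos: [0.5254, 0.1133, 0.0879]
tool_rot: [-0.473, 0.527, -0.526, 0.471]
ft_force: [-1.5, 0.7, -0.1]
grip_width: 0.0002
tin xyz [-0.0038 -0.001   0.0879] [-1.54  0.71 -0.1 ] [ 0.21  0.39 -0.09  1.09  0.    1.89] 5.8
```

```bash
python3 -m handwheel '[[0,0.25,-0.12,0,0,0],[0,0.5,-0.26,0,0,0],[0,0.75,-0.4,0,0,0],[0,1.0,-0.5,0,0,0],[0,1.25,-0.6,0,0,0]]'; python3 -c "
from h import *
st()
grab('side','s8.png',(220,120,340,240),5)"
```

```text
clock: 6.42
eef_pos: [0.5114, 0.1153, 0.0584]
tool_rot: [0.472, -0.526, 0.526, -0.472]
ft_force: [-0.7, 0.2, 0.7]
grip_width: -0.0003
tin xyz [-0.018  -0.0006  0.0584] [-0.73  0.17  0.74] [ 0.22  0.39 -0.17  1.01  0.    1.9 ] 6.425
```

View pics/s8.png

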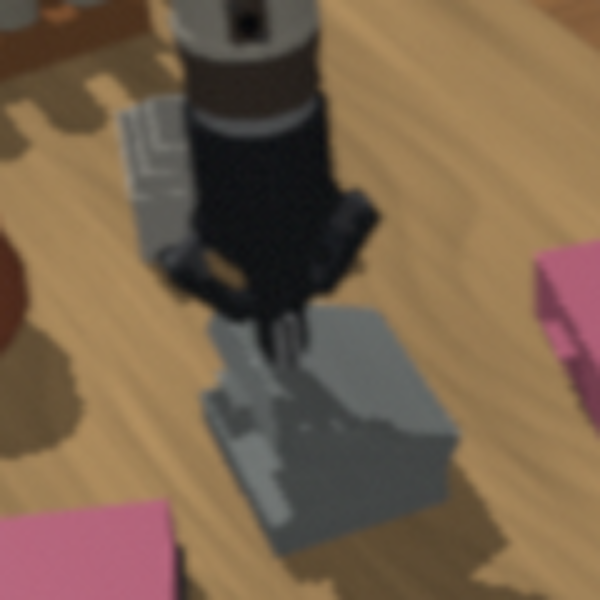

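```bash
python3 -m handwheel '[[0,0.06,0,0,0,0],[0,0.12,-0.05,0,0,0],[0,0.18,-0.1,0,0,0],[0,0.24,-0.1,0,0,0],[0,0.3,-0.1,0,0,0]]'; python3 -c "
from h import *
st()
grab('side','s9.png',(220,120,340,240),5)"
```

```text
clock: 7.1
eef_pos: [0.5088, 0.1155, 0.0508]
tool_rot: [-0.472, 0.526, -0.526, 0.472]
ft_force: [-0.7, 0.3, 1.3]
grip_width: 0.0001
tin xyz [-0.0205 -0.0008  0.0508] [-0.65  0.29  1.27] [ 0.22  0.4  -0.19  0.99  0.    1.9 ] 7.1
```

View pics/s9.png

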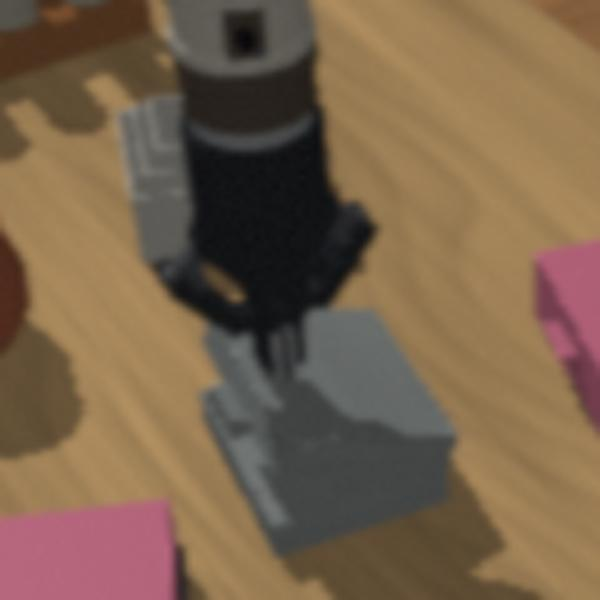

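```bash
python3 -c "
from h import *
P=TIN.copy();P[3]=.12
grab('wrist','w9.png',None,1,tinlines(P))
grab('side','s9.png',(220,120,340,240),5,tinlines(P))"
```

```text
(no output)
```

View pics/w9.png

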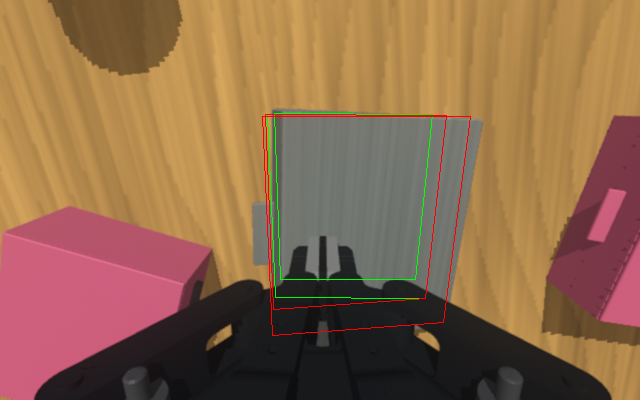

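View pics/s9.png

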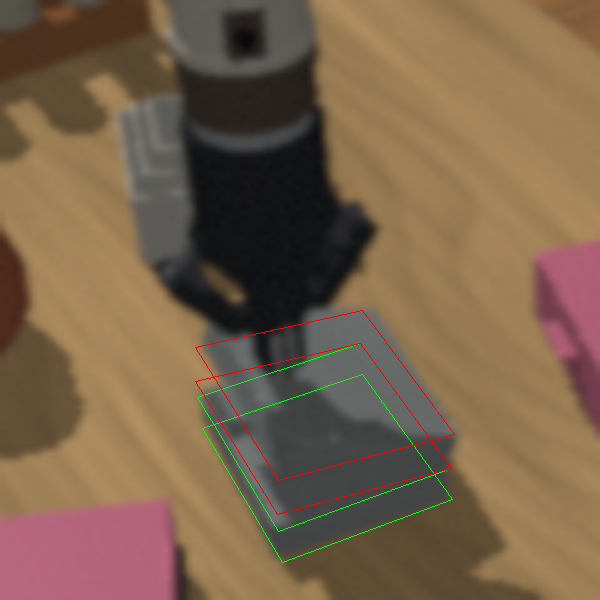

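```bash
python3 -m handwheel '[[0,0.05,-0.05,0,0,0],[0,0.1,-0.05,0,0,0],[0,0.15,-0.05,0,0,0],[0,0.2,-0.05,0,0,0],[0,0.25,-0.05,0,0,0]]'; python3 -c "
from h import *
st()
grab('side','s10.png',(220,120,340,240),5)"
```

```text
clock: 7.88
eef_pos: [0.5076, 0.1156, 0.0446]
tool_rot: [-0.472, 0.526, -0.526, 0.472]
ft_force: [-0.4, 0.7, 1.2]
grip_width: 0.0
tin xyz [-0.0217 -0.0008  0.0446] [-0.41  0.74  1.2 ] [ 0.22  0.4  -0.2   0.97  0.    1.9 ] 7.875
```

View pics/s10.png

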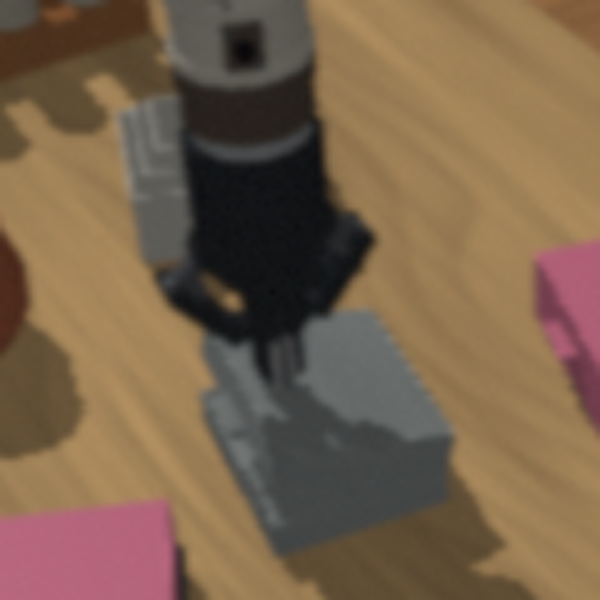

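```bash
python3 -m handwheel '[[0,0.06,0,0,0,0],[0,0.12,0,0,0,0],[0,0.18,0,0,0,0],[0,0.24,0,0,0,0],[0,0.3,0,0,0,0]]'; python3 -c "
from h import *
st()
o=bot.get_obs();p=o['eef_pos']
P=TIN+[.004,.001,0,0];P[3]=0
c=grab('side','s11.png',(220,120,340,240),5,tinlines(P)+[((0,255,255),[p,p+[0,0,.06]],False)])
grab('wrist','w11.png',None,1,[((0,255,255),[p,p+[0,0,.02]],False)]+tinlines(P))"
```

```text
clock: 8.55
eef_pos: [0.5076, 0.1156, 0.037]
tool_rot: [-0.472, 0.526, -0.526, 0.472]
ft_force: [-0.8, -0.6, 1.9]
grip_width: 0.0001
tin xyz [-0.0218 -0.0008  0.037 ] [-0.77 -0.65  1.89] [ 0.22  0.41 -0.21  0.95  0.    1.9 ] 8.55
```

View pics/s11.png

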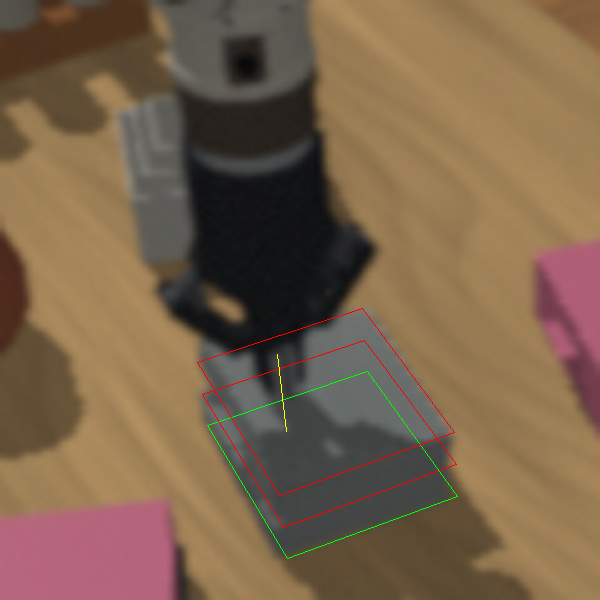

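View pics/w11.png

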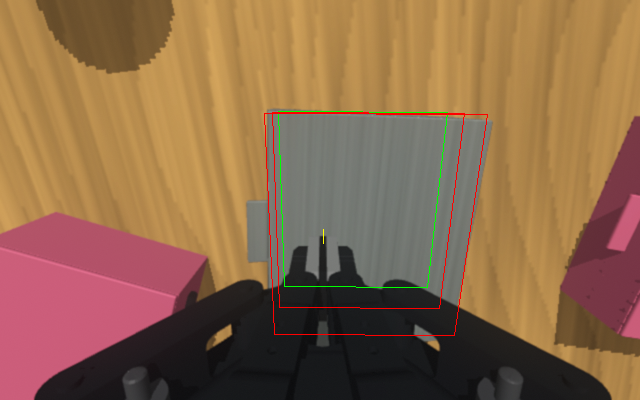

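```bash
python3 -m handwheel '[[0,0.05,0,0,0,0],[0,0.1,0,0,0,0],[0,0.15,0,0,0,0],[0,0.2,0,0,0,0],[0,0.25,0,0,0,0]]'; python3 -c "
from h import *
st()"
```

```text
clock: 9.28
eef_pos: [0.5076, 0.1156, 0.0308]
tool_rot: [-0.472, 0.526, -0.526, 0.472]
ft_force: [-1.5, -0.3, 1.1]
grip_width: -0.0002
tin xyz [-0.0218 -0.0008  0.0308] [-1.47 -0.32  1.06] [ 0.22  0.42 -0.21  0.94  0.    1.9 ] 9.275
```

```bash
python3 -c "
from h import *
st()
o=bot.get_obs();p=o['eef_pos']
c=grab('side','s12.png',(230,140,330,240),6)
grab('wrist','w12.png',None,1)"
```

```text
tin xyz [-0.0218 -0.0008  0.0308] [-1.47 -0.32  1.06] [ 0.22  0.42 -0.21  0.94  0.    1.9 ] 9.275
```

View pics/s12.png

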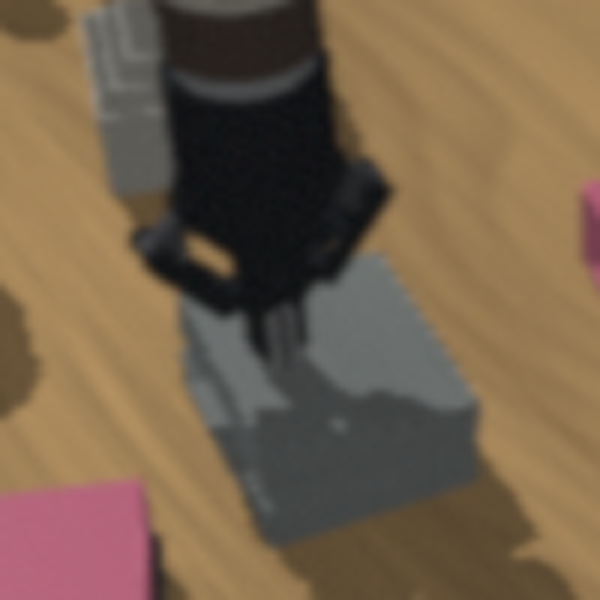

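View pics/w12.png

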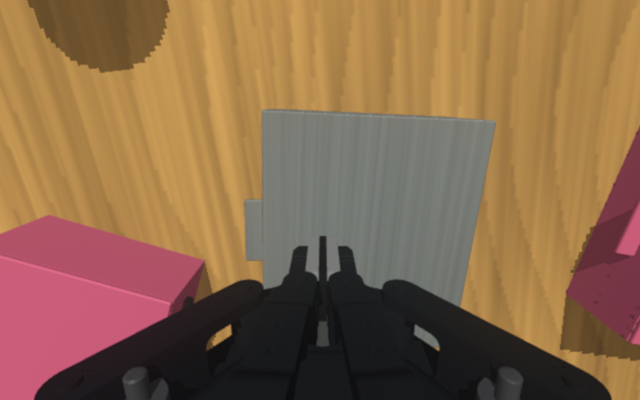

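```bash
python3 -m handwheel '[[0,0.04,0,0,0,0],[0,0.08,0,0,0,0],[0,0.12,0,0,0,0],[0,0.16,0,0,0,0],[0,0.2,0,0,0,0]]'; python3 -c "
from h import *
st()
c=grab('side','s13.png',(230,140,330,240),6)"
```

```text
clock: 10.0
eef_pos: [0.5076, 0.1156, 0.0258]
tool_rot: [0.472, -0.526, 0.526, -0.472]
ft_force: [-0.7, 0.2, 1.0]
grip_width: -0.0001
tin xyz [-0.0217 -0.0008  0.0258] [-0.69  0.16  1.02] [ 0.22  0.42 -0.22  0.93 -0.    1.9 ] 10.0
```

View pics/s13.png

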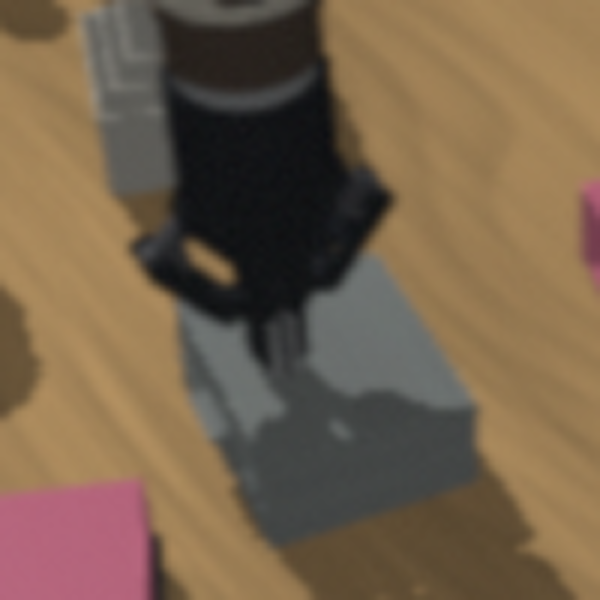

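```bash
python3 -c "
from h import *
C=bot.camera('side')
print((proj(C,[[.4853,.1181,.134],[.4853,.1181,.154],[.561,.1095,.1241],[.561,.1095,.1441]])).round(1))
print('s3 tip',200+330/3.6,100+248/3.6)
"
```

```text
[[266.4 182.6]
 [265.6 176.9]
 [291.6 177.3]
 [291.2 171.7]]
s3 tip 291.6666666666667 168.88888888888889
```

```bash
python3 -m handwheel '[[0,0.04,0,0,0,0],[0,0.08,0,0,0,0],[0,0.12,0,0,0,0],[0,0.16,0,0,0,0],[0,0.2,0,0,0,0]]'; python3 -c "
from h import *
st()
P=TIN+[.004,.001,0,0];P[3]=0
c=grab('side','s14.png',(230,140,330,240),6,tinlines(P))"
```

```text
clock: 10.72
eef_pos: [0.5076, 0.1156, 0.021]
tool_rot: [-0.472, 0.526, -0.526, 0.472]
ft_force: [-3.1, -0.0, 9.0]
grip_width: -0.0002
tin xyz [-0.0217 -0.0008  0.021 ] [-3.09 -0.03  8.96] [ 0.22  0.43 -0.23  0.92  0.    1.9 ] 10.725
```

View pics/s14.png

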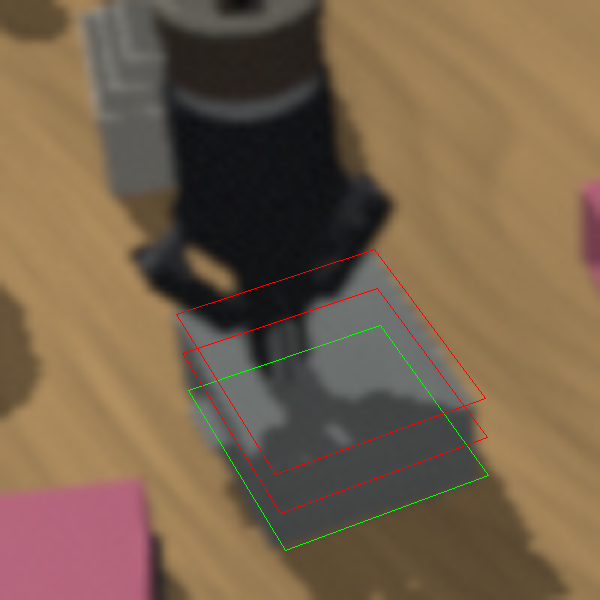

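```bash
python3 -m handwheel '[[0,0.04,0,0,0,0],[0,0.08,0,0,0,0],[0,0.1,0,0,0,0],[0,0.12,0,0,0,0],[0,0.12,0,0,0,0]]'; python3 -c "
from h import *
st()"
```

```text
clock: 11.4
eef_pos: [0.5077, 0.1156, 0.0208]
tool_rot: [0.472, -0.526, 0.527, -0.473]
ft_force: [-8.2, -0.6, 21.1]
grip_width: 0.0001
tin xyz [-0.0216 -0.0007  0.0208] [-8.24 -0.55 21.09] [ 0.22  0.43 -0.23  0.91  0.    1.9 ] 11.4
```

```bash
python3 -m handwheel '[[0,-0.8,0,0,0,0],[0,-2.2,0,0,0,0],[0.5,-3.8,0,0,0.5,0],[1.7,-5,0.2,0,1.3,0],[3.4,-5.8,0.3,0,2.2,0]]' 1; python3 -c "
from h import *
st();o=bot.get_obs();M=R.from_quat(o['tool_rot']).as_matrix();print(M.round(3),o['eef_pos'])
print('yaw',np.degrees(np.arctan2(M[1,2],M[0,2])))
print(rows([.4978,-.1796,.165]))
P=TIN.copy();P[3]=0
grab('top','t15.png',(220,170,340,270),5,tinlines(P));grab('side','s15.png',(220,130,340,240),5,tinlines(P))"
```

```text
clock: 12.02
eef_pos: [0.5071, 0.0301, 0.1646]
tool_rot: [0.361, -0.607, 0.608, -0.363]
ft_force: [0.5, 0.4, -0.2]
grip_width: 0.0854
tin xyz [-0.0125 -0.0858  0.1646] [ 0.5   0.36 -0.19] [ 0.06  0.27 -0.05  1.25 -0.    2.13] 12.025
[[-0.475  0.003  0.88 ]
 [-0.88   0.    -0.475]
 [-0.002 -1.     0.003]] [0.50711284 0.0300675  0.16459559]
yaw -28.391996041853464
[ 7.55501776 -0.01783281  3.66021224]
```

View pics/t15.png

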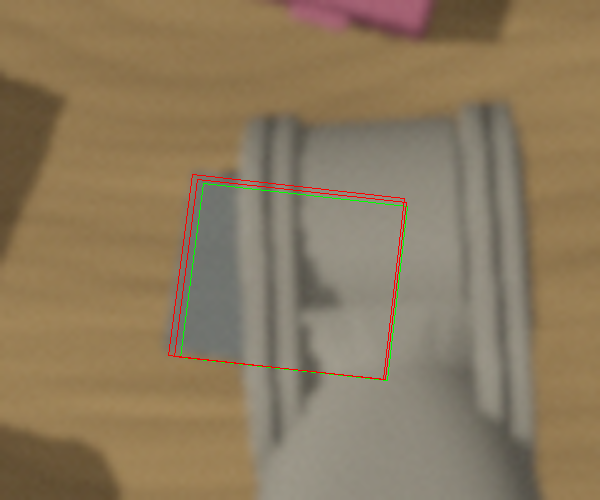

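View pics/s15.png

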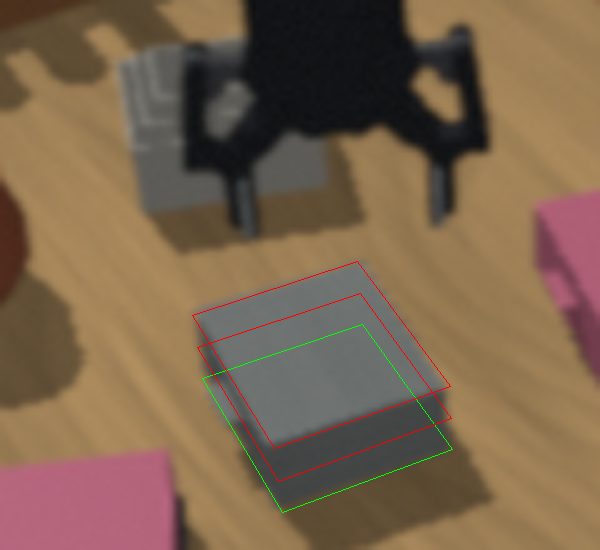

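```bash
python3 -m handwheel '[[1.6,0,0.7,0,1,0],[3.4,0,1.6,0,2,0],[5.2,0,2.5,0,3,0],[6.6,0,3.2,0,4,0],[7.4,0,3.6,0,5,0]]'; python3 -c "
from h import *
st();o=bot.get_obs();M=R.from_quat(o['tool_rot']).as_matrix();print(M.round(3),o['eef_pos'])
print('yaw',np.degrees(np.arctan2(M[1,2],M[0,2])))
print(rows([.4978,-.1796,.165]))"
```

```text
clock: 12.75
eef_pos: [0.4975, -0.1768, 0.1621]
tool_rot: [-0.07, 0.704, -0.704, 0.07]
ft_force: [0.2, 0.2, 0.8]
grip_width: 0.0853
tin xyz [ 0.0015 -0.2924  0.1621] [0.24 0.16 0.75] [-0.34  0.32  0.01  1.26 -0.    2.6 ] 12.75
[[-0.98  -0.001  0.198]
 [-0.198  0.    -0.98 ]
 [ 0.001 -1.    -0.   ]] [ 0.4974733  -0.17678772  0.16205061]
yaw -78.59657129764345
[ 0.00950031 -0.11800949  0.11281336]
```

```bash
python3 -m handwheel '[[0,0,0.1,0,0.8,0],[0,0,0.1,0,1.62,0],[0,0,0.11,0,1.62,0],[0,0,0.11,0,1.62,0],[0,0,0.11,0,1.62,0]]'; python3 -c "
from h import *
st();o=bot.get_obs();M=R.from_quat(o['tool_rot']).as_matrix();p=o['eef_pos'];print(p)
print('yaw',np.degrees(np.arctan2(M[1,2],M[0,2])))
L=dishlines(DISH)+[((0,255,255),[p-M[:,2]*.0425,p+M[:,2]*.0425],False)]
grab('side','s16.png',(260,180,400,320),4.2,L)
c=grab('wrist','w16.png',None,1,L); print(campos(c)-p, M.T@(campos(c)-p))"
```

```text
clock: 13.38
eef_pos: [0.4983, -0.1777, 0.1628]
tool_rot: [0.027, 0.707, -0.707, -0.027]
ft_force: [-0.9, 0.3, -0.5]
grip_width: 0.0854
tin xyz [ 0.0024 -0.2932  0.1628] [-0.94  0.34 -0.47] [-0.34  0.32  0.01  1.26  0.    2.87] 13.375
[ 0.49831784 -0.17769893  0.16275595]
yaw -94.32493836542976
[ 0.07051451 -0.00526012  0.17467501] [-7.06937689e-02 -1.74681733e-01 -8.55590188e-05]
```

View pics/s16.png

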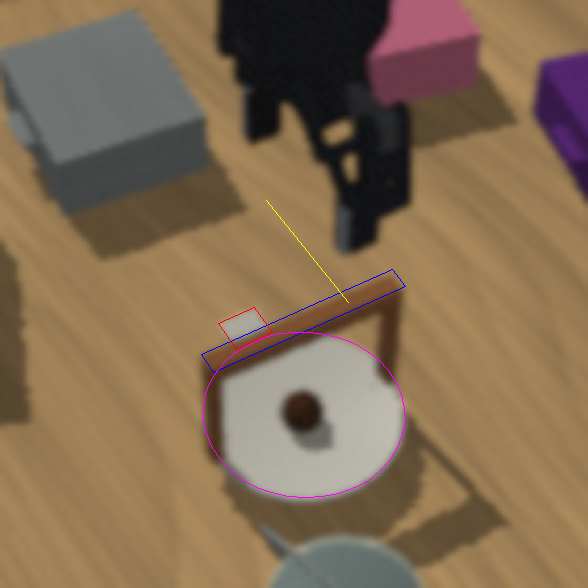

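View pics/w16.png

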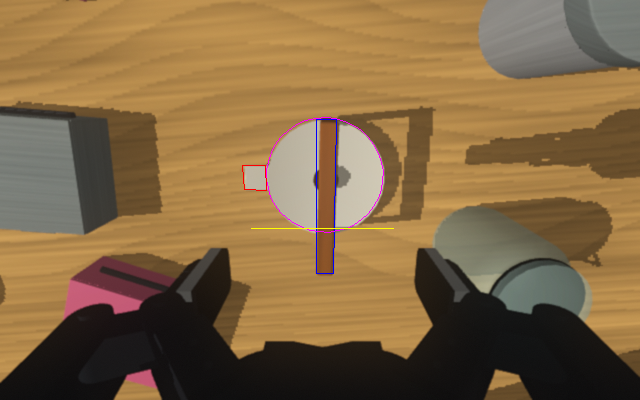

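```bash
python3 -m handwheel '[[0,0.6,0.1,0,0.1,0],[0,1.4,0.17,0,0.1,0],[0,2.2,0.17,0,0.1,0],[0,3,0.17,0,0.1,0],[0,3.4,0.17,0,0.1,0]]'; python3 -c "
from h import *
st();o=bot.get_obs();M=R.from_quat(o['tool_rot']).as_matrix();p=o['eef_pos'];print(p)
print('yaw',np.degrees(np.arctan2(M[1,2],M[0,2])))
grab('side','s17.png',(260,180,400,320),4.2)
c=grab('wrist','w17.png',None,1)"
```

```text
clock: 14.1
eef_pos: [0.4966, -0.1819, 0.0758]
tool_rot: [0.033, 0.707, -0.706, -0.035]
ft_force: [0.0, -0.1, 0.8]
grip_width: 0.0853
tin xyz [ 0.0012 -0.2976  0.0758] [ 0.03 -0.13  0.79] [-0.35  0.39 -0.13  1.06 -0.    2.89] 14.1
[ 0.49659246 -0.18189918  0.07581218]
yaw -95.44434742262176
```

View pics/s17.png

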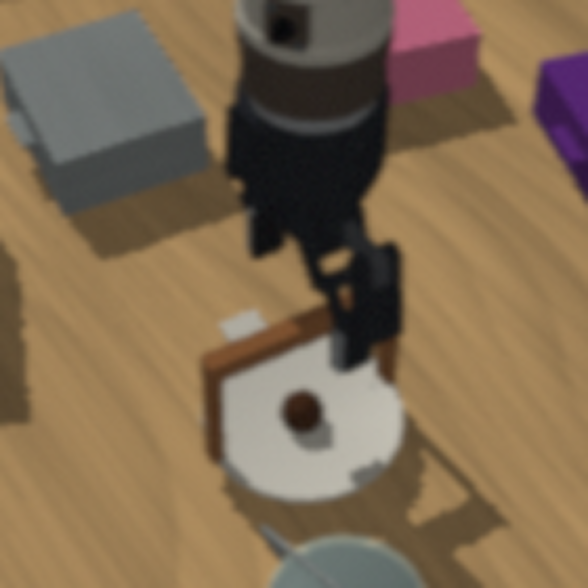

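View pics/w17.png

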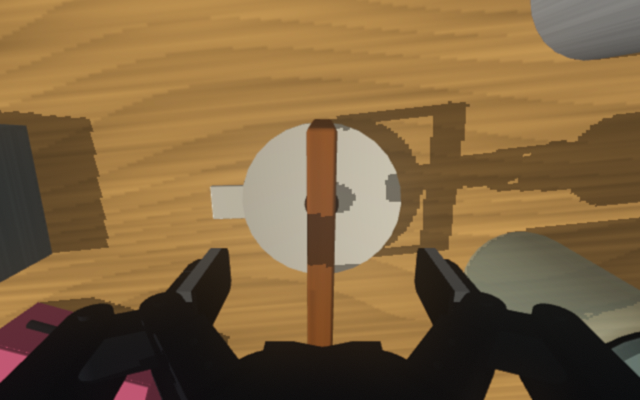

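```bash
python3 -m handwheel '[[0,0.2,-0.04,0,0,0],[0,0.45,-0.04,0,0,0],[0,0.7,-0.04,0,0,0],[0,0.9,-0.04,0,0,0],[0,0.9,-0.04,0,0,0]]'; python3 -c "
from h import *
st();o=bot.get_obs();M=R.from_quat(o['tool_rot']).as_matrix();p=o['eef_pos'];print(p)
grab('side','s18.png',(260,180,400,320),4.2)
c=grab('wrist','w18.png',None,1);print(proj(c,[p+[0,0,.03],p+[0,0,.043],p+[0,0,.05]]))"
```

```text
clock: 14.82
eef_pos: [0.4976, -0.1811, 0.0549]
tool_rot: [0.033, 0.706, -0.706, -0.034]
ft_force: [-0.1, -0.1, -0.3]
grip_width: 0.0855
tin xyz [ 0.0021 -0.2967  0.0549] [-0.1  -0.06 -0.31] [-0.35  0.41 -0.16  1.01 -0.    2.89] 14.825
[ 0.49763105 -0.18109151  0.05488503]
[[322.41030365 250.97290494]
 [322.42125019 263.37708482]
 [322.42795449 270.97412253]]
```

View pics/s18.png

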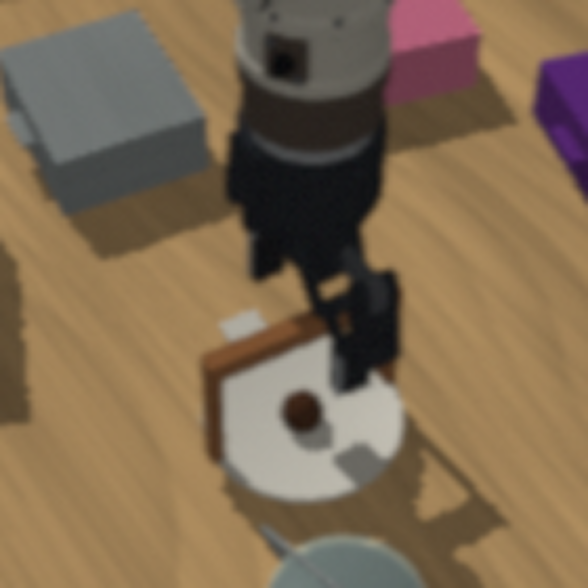

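View pics/w18.png

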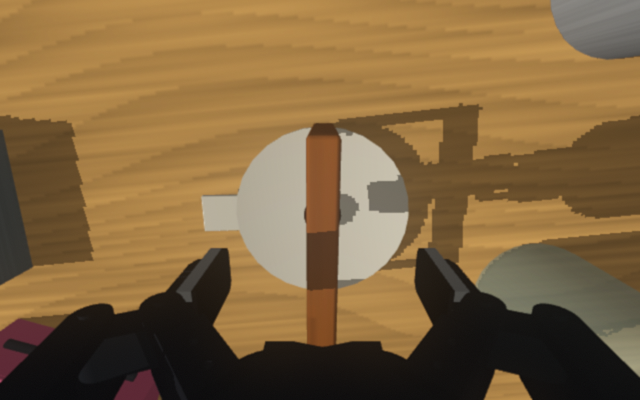

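```bash
python3 -m handwheel '[[0,0.08,0,0,0,0],[0,0.12,0,0,0,0],[0,0.12,0,0,0,0],[0,0.12,0,0,0,0],[0,0.12,0,0,0,0]]' -1; python3 -c "
from h import *
st();o=bot.get_obs();M=R.from_quat(o['tool_rot']).as_matrix();p=o['eef_pos'];print(p,o['ft_torque'])
grab('side','s19.png',(260,180,400,320),4.2)
c=grab('wrist','w19.png',None,1)"
```

```text
clock: 15.55
eef_pos: [0.4982, -0.1811, 0.0526]
tool_rot: [0.034, 0.706, -0.706, -0.033]
ft_force: [-0.9, 0.0, 1.4]
grip_width: 0.0128
tin xyz [ 0.0027 -0.2966  0.0526] [-0.95  0.03  1.4 ] [-0.35  0.41 -0.16  1.    0.    2.89] 15.55
[ 0.49819607 -0.18105987  0.05255926] [ 1.46437490e-01  1.21529275e-04 -4.80562958e-03]
```

View pics/s19.png

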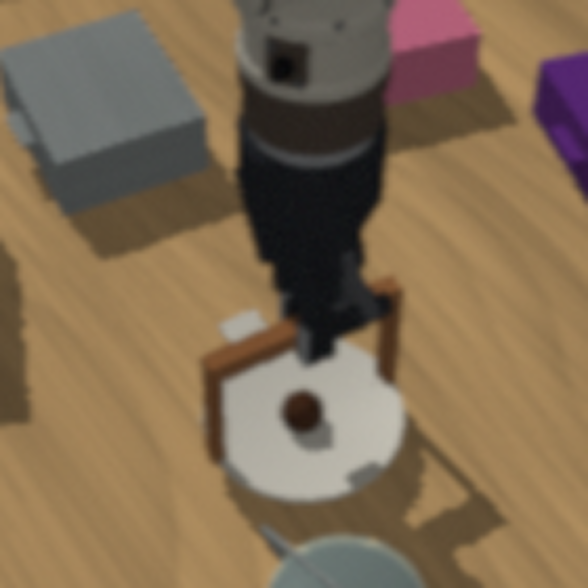

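View pics/w19.png

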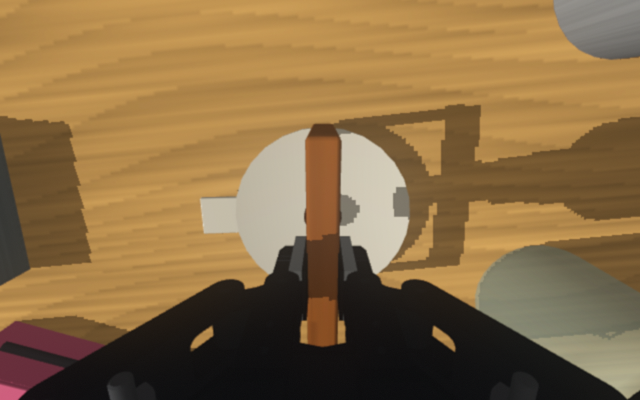

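```bash
python3 -m handwheel '[[0,-0.1,0,0,0,0],[0,-0.25,0,0,0,0],[0,-0.5,0,0,0,0],[0,-0.8,0,0,0,0],[0,-1.0,0,0,0,0]]'; python3 -c "
from h import *
st();o=bot.get_obs();print(o['eef_pos'],o['ft_torque'],o['grip_width'])
grab('side','s20.png',(260,180,400,320),4.2)"
```

```text
clock: 16.27
eef_pos: [0.4984, -0.1814, 0.0782]
tool_rot: [-0.034, -0.706, 0.706, 0.033]
ft_force: [0.4, -0.3, -3.3]
grip_width: 0.0131
tin xyz [ 0.0029 -0.2969  0.0782] [ 0.37 -0.31 -3.29] [-0.35  0.38 -0.13  1.06 -0.    2.89] 16.275
[ 0.49836111 -0.18141838  0.07819258] [-0.03997307 -0.02455209 -0.03614594] 0.013126610852804577
```

View pics/s20.png

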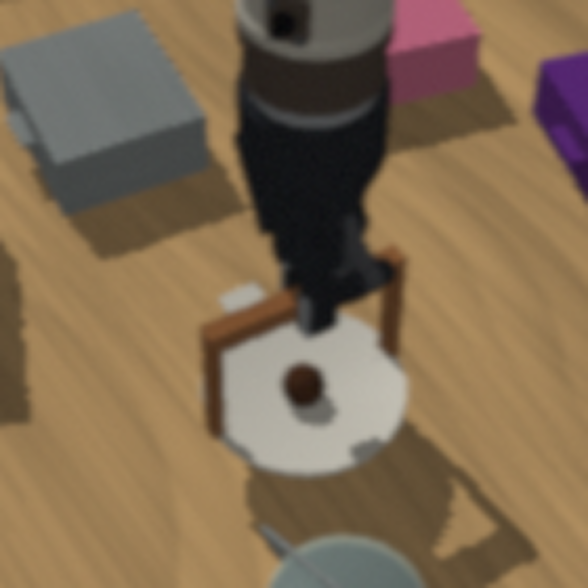

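```bash
python3 -m handwheel '[[0,-0.4,0,0,0,0],[0,-1,0,0,0,0],[0,-1.8,0,0,0,0],[0,-2.5,0,0,0,0],[0,-3,0,0,0,0]]'; python3 -m handwheel '[[0,-0.1,0,0,-0.1,0],[0,-0.1,0,0,-0.35,0],[0,-0.1,0,0,-0.75,0],[0,-0.1,0,0,-1.2,0],[0,-0.1,0,0,-1.7,0]]'; python3 -c "
from h import *
st();o=bot.get_obs();print(o['eef_pos'],o['ft_torque'],o['grip_width'])
grab('side','s21.png',(240,130,400,290),3.7)"
```

```text
clock: 16.95
eef_pos: [0.4986, -0.1815, 0.1542]
tool_rot: [-0.034, -0.706, 0.707, 0.033]
ft_force: [-0.8, -0.7, -3.6]
grip_width: 0.013
clock: 17.58
eef_pos: [0.4975, -0.181, 0.1541]
tool_rot: [-0.073, 0.704, -0.703, 0.072]
ft_force: [-0.8, 0.3, -2.9]
grip_width: 0.013
tin xyz [ 0.0019 -0.2966  0.1541] [-0.8   0.31 -2.95] [-0.35  0.32 -0.    1.24  0.    2.59] 17.575
[ 0.49745598 -0.18101806  0.15413261] [0.02437608 0.00816728 0.04848156] 0.013002219362018777
```

View pics/s21.png

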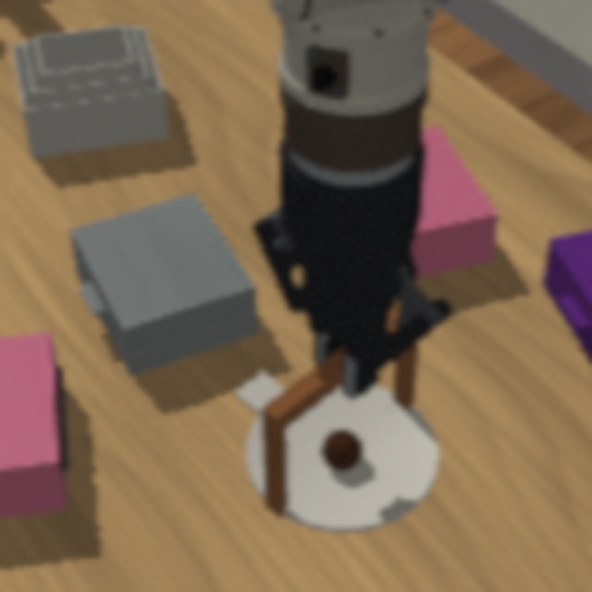

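```bash
python3 -m handwheel '[[0,0,0,0,-0.55,0],[0,0,0,0,-1.1,0],[0,0,0,0,-1.65,0],[0,0,0,0,-2.2,0],[0,0,0,0,-2.75,0]]'; python3 -m handwheel '[[0,0,0,0,-0.55,0],[0,0,0,0,-1.1,0],[0,0,0,0,-1.6,0],[0,0,0,0,-2.0,0],[0,0,0,0,-2.3,0]]';python3 -c "
from h import *
st();o=bot.get_obs();M=R.from_quat(o['tool_rot']).as_matrix();print(o['eef_pos'],M.round(3));print('yaw',np.degrees(np.arctan2(M[1,2],M[0,2])))
print(rows([.5293,.1139,.154]))
grab('side','s22.png',(240,130,400,290),3.7)"
```

```text
clock: 18.25
eef_pos: [0.4976, -0.1811, 0.1543]
tool_rot: [-0.238, 0.666, -0.666, 0.237]
ft_force: [1.3, 0.3, -2.8]
grip_width: 0.0127
clock: 18.88
eef_pos: [0.4976, -0.1811, 0.1543]
tool_rot: [-0.365, 0.606, -0.605, 0.365]
ft_force: [0.2, 0.2, -3.0]
grip_width: 0.0129
tin xyz [ 0.0021 -0.2967  0.1543] [ 0.15  0.15 -2.96] [-0.35  0.32 -0.    1.24  0.    1.71] 18.875
[ 0.49758236 -0.18106241  0.1542945 ] [[-0.467 -0.001  0.884]
 [-0.884  0.    -0.467]
 [ 0.    -1.    -0.001]]
yaw -27.862507565556434
[-11.0236499    0.01591797  -4.39239796]
```

View pics/s22.png

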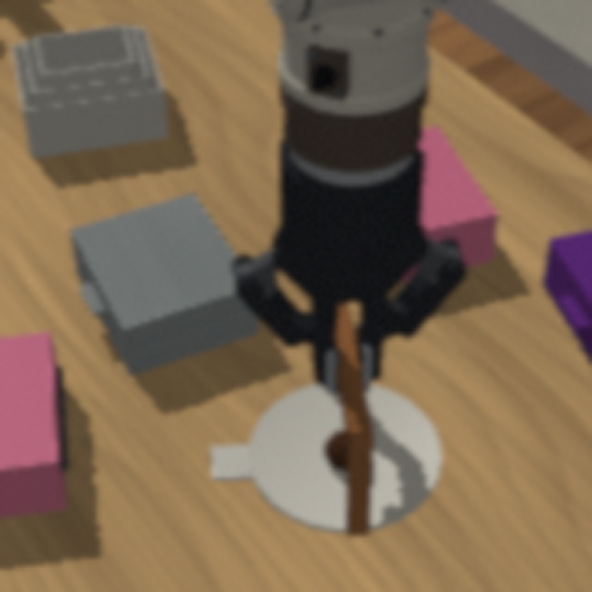

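```bash
python3 -m handwheel '[[-0.11,0,-0.04,0,-0.1,0],[-0.39,0,-0.15,0,-0.3,0],[-0.83,0,-0.33,0,-0.55,0],[-1.43,0,-0.57,0,-0.8,0],[-2.15,0,-0.86,0,-1.05,0]]';python3 -c "
from h import *
o=bot.get_obs();M=R.from_quat(o['tool_rot']).as_matrix();print(o['eef_pos'],M.round(3));print('yaw',np.degrees(np.arctan2(M[1,2],M[0,2])))
print(rows([.5293,.1139,.154]))"
```

```text
clock: 19.55
eef_pos: [0.5043, -0.1222, 0.1549]
tool_rot: [-0.419, 0.569, -0.569, 0.419]
ft_force: [0.0, 0.2, -3.3]
grip_width: 0.0127
[ 0.50430643 -0.12222998  0.15494909] [[-0.297  0.     0.955]
 [-0.955  0.    -0.297]
 [-0.    -1.     0.   ]]
yaw -17.252702891082865
[-9.3167212   0.04035181 -1.84656149]
```

```bash
python3 -m handwheel '[[-0.8,0,-0.16,0,-0.2,0],[-1.65,0,-0.33,0,-0.4,0],[-2.55,0,-0.5,0,-0.6,0],[-3.45,0,-0.68,0,-0.8,0],[-4.35,0,-0.86,0,-0.95,0]]';python3 -c "
from h import *
o=bot.get_obs();M=R.from_quat(o['tool_rot']).as_matrix();print(o['eef_pos'],M.round(3));print('yaw',np.degrees(np.arctan2(M[1,2],M[0,2])))
print(rows([.5293,.1139,.154]))"
```

```text
clock: 20.18
eef_pos: [0.5162, -0.0114, 0.155]
tool_rot: [-0.465, 0.533, -0.533, 0.465]
ft_force: [-0.2, 0.1, -2.9]
grip_width: 0.0124
[ 0.51616386 -0.01139877  0.1549976 ] [[-0.135  0.     0.991]
 [-0.991  0.    -0.135]
 [-0.    -1.     0.   ]]
yaw -7.7308862297074095
[-5.0370663   0.04151895 -0.15354558]
```

```bash
python3 -m handwheel '[[-0.85,0,-0.02,0,-0.05,0],[-1.65,0,-0.05,0,-0.1,0],[-2.4,0,-0.08,0,-0.12,0],[-3.1,0,-0.1,0,-0.12,0],[-3.75,0,-0.12,0,-0.12,0]]';python3 -m handwheel '[[-0.5,0,0,0,0,0],[-0.9,0.02,-0.02,0,0,0],[-1.15,0.04,-0.04,0,0,0],[-1.27,0.04,-0.04,0,0,0],[-1.3,0.04,-0.04,0,0,0]]';python3 -c "
from h import *
st();o=bot.get_obs();M=R.from_quat(o['tool_rot']).as_matrix();print(o['eef_pos'],M.round(3));print('yaw',np.degrees(np.arctan2(M[1,2],M[0,2])))
p=o['eef_pos']; d=[p[0],p[1],np.arctan2(M[1,2],M[0,2])+np.pi/2]; P=TIN.copy();P[3]=0
L=tinlines(P)+dishlines(d,p[2]-.0526)
for n,b,k in (('side',(220,100,350,230),4.5),('top',(220,150,360,270),4.5),('wrist',None,1)):
  grab(n,n+'23.png',b,k);grab(n,n+'23o.png',b,k,L)"
```

```text
clock: 20.8
eef_pos: [0.5263, 0.081, 0.1549]
tool_rot: [0.47, -0.528, 0.528, -0.47]
ft_force: [-0.4, -0.5, -3.6]
grip_width: 0.0128
clock: 21.42
eef_pos: [0.529, 0.112, 0.1539]
tool_rot: [0.47, -0.528, 0.529, -0.47]
ft_force: [-0.5, 0.7, -3.1]
grip_width: 0.013
tin xyz [-1.000e-04 -1.900e-03  1.539e-01] [-0.52  0.66 -3.06] [ 0.21  0.34  0.03  1.25 -0.    1.9 ] 21.425
[0.5290116  0.11204014 0.1538815 ] [[-0.117 -0.     0.993]
 [-0.993 -0.    -0.117]
 [ 0.    -1.    -0.   ]]
yaw -6.737139825567694
```

View pics/side23o.png

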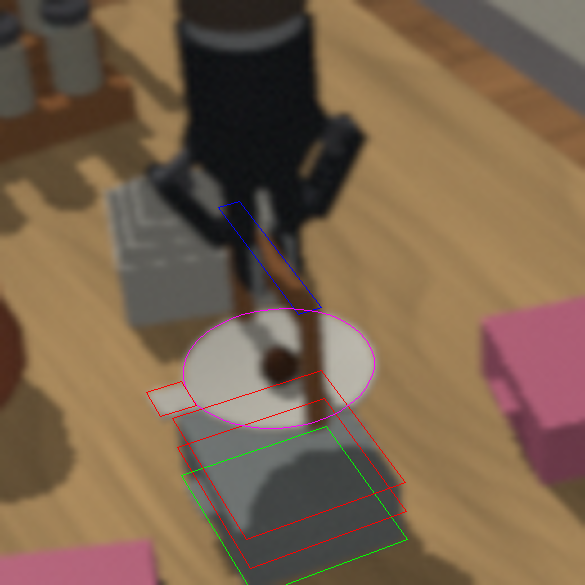

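View pics/side23.png

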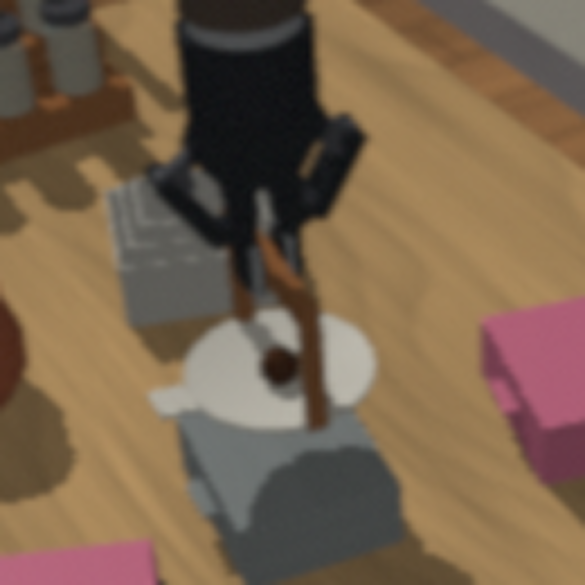

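View pics/wrist23o.png

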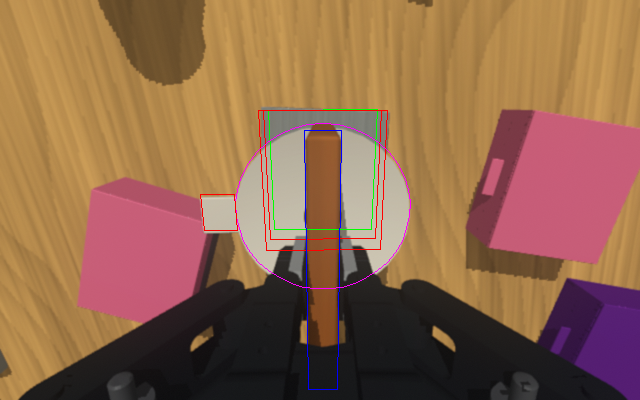

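View pics/top23.png

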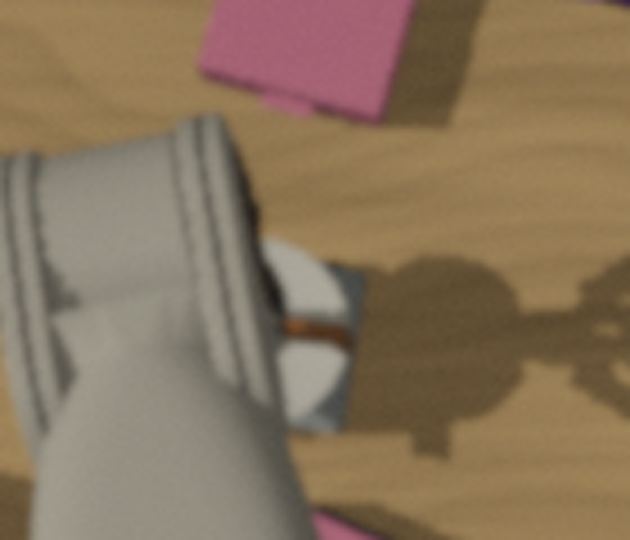

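```bash
python3 -m handwheel '[[-0.03,0,0,0,0,0],[-0.06,0,0,0,0,0],[-0.07,0,0,0,0,0],[-0.07,0,0,0,0,0],[-0.07,0,0,0,0,0]]';python3 -m handwheel '[[0,0,0,0,0,0],[0,0,0,0,0,0],[0,0,0,0,0,0],[0,0,0,0,0,0],[0,0,0,0,0,0]]'; python3 -c "
from h import *
st();o=bot.get_obs();print(o['joint_vel'].round(4))
grab('side','s24.png',(150,90,510,390),2.2);c=bot.camera('top')
a=cv2.imread('pics/top0.png').astype(int);b=c['color'][:,:,::-1].astype(int)
cv2.imwrite('pics/t24.png',np.vstack([b,np.abs(a-b)*2]).clip(0,255).astype(np.uint8)[:,:,:][:, :])
im=cv2.imread('pics/t24.png');cv2.imwrite('pics/t24.png',cv2.resize(im,(480,600)))
grab('side','s25.png',(250,160,320,235),8)"
```

```text
clock: 22.35
eef_pos: [0.5292, 0.1139, 0.1539]
tool_rot: [-0.47, 0.528, -0.528, 0.47]
ft_force: [-1.3, 0.7, -3.3]
grip_width: 0.0128
clock: 22.98
eef_pos: [0.5292, 0.1139, 0.1539]
tool_rot: [0.47, -0.528, 0.528, -0.47]
ft_force: [0.6, 0.1, -4.4]
grip_width: 0.0126
tin xyz [-1.000e-04  0.000e+00  1.539e-01] [ 0.57  0.15 -4.42] [ 0.21  0.35  0.03  1.25 -0.    1.9 ] 22.975
[-0.0028  0.0005  0.0001 -0.0002  0.0017  0.0041]
```

View pics/s24.png

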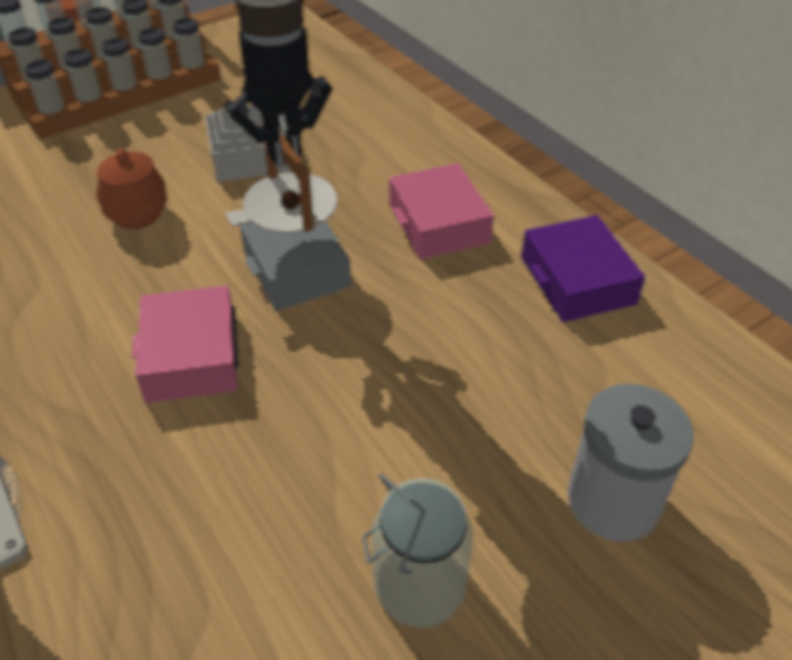

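View pics/t24.png

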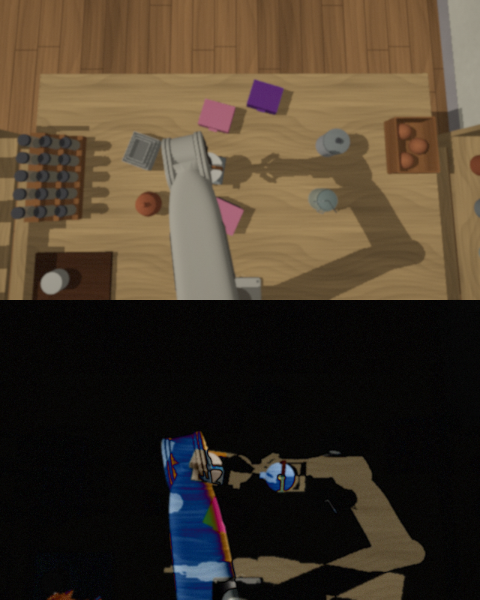

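View pics/s25.png

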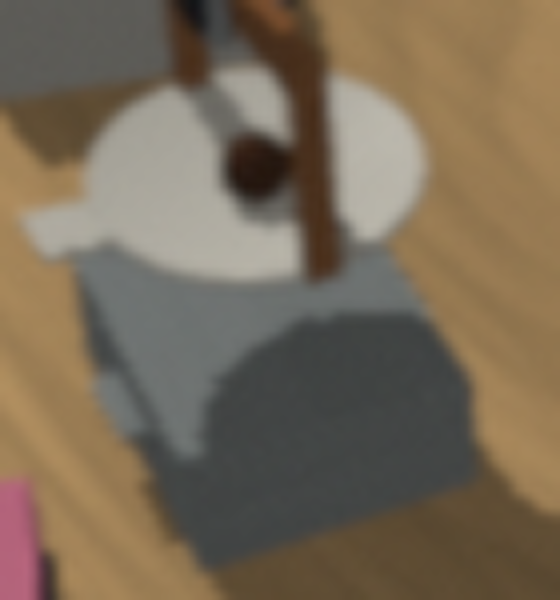

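```bash
python3 -c "
from workcell import bot
print(bot.job_done())"
```

```text
the job is handed in; nothing more can be done
None
```

I shut the tin, lifted the dish by its handle and turned it a quarter turn so its lip faces the tin's tab side. I handed the job in at about 23 s of the 64 s while still holding the dish over the tin; no verdict came back.

**Tin:** The first push failed. The finger slid off the lid's front edge at about 0.45 rad, with roughly 28 N sideways, so I lifted away and pushed again further back. The second push reached the hard stop at 21 N, and afterwards the side view matched a shut tin to about 1 pixel (roughly 2–3 mm).

**Fingertip offset:** The reported tool point lies about 30 mm beyond where the shut fingertips actually touch. Lid contact, the side view and the wrist view all pointed the same way, at roughly 22 to 31 mm. I set the grasp height from that instead of the stated offset.

**Final checks:**

| Check | Result |
|---|---|
| Centring over the tin | within about 0.1 mm of my estimated tin position, which is itself good to about 2–4 mm |
| Height above the lid | about 49 mm |
| Lip direction | within about 1° of the tin's front direction |
| Dish | level in the wrist view, arm still, grip steady |
| Nutmeg | in the middle of the dish |
| Jar, canister, honey pot, containers and look-alikes | unmoved in the before/after top view, except one pink tin and part of the containers hidden by the arm, where the side view shows nothing shifted |

The wrist view put the tin 4–5 mm further back than the side view while the lid was still ajar. In the final wrist picture the two agreed.

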